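# Load the ballast bar into a display mount

### The job

Pick the dark steel ballast bar off the white blotter pad, lay it flat lengthwise on the open shelf of the white display mount, in front of the brass lip, and let go. Then push it, without lifting it over, across the lip and under the crossbar so that it drops flat into the pocket, and go on pushing gently until it meets the red friction keeper and nudges it back by about 4 mm, no more than 6; then move clear. Never ram or press hard on the mount, and leave the silver cup, the jar and the spoon where they are.

Things in the scene. Friction and masses are not known exactly. Their poses are not given: they have to be found in the camera images.
- ballast_mid (a point): Centre (half-way up) of the loose dark steel ballast bar: a flat rectangular block 60 long (its x) x 44 wide (its y) x 14 mm thick (its z), 0.2 to 0.4 kg, the same either way round. It starts lying flat on the white blotter pad. Grasp it across its 44 mm width.
- pad: Flat white blotter pad, 150 (its x) x 130 (its y) x 6 mm, fixed on the table; origin at the centre of its underside.
- mount: White display mount, fixed on the table. Origin at table level under the lip's pocket-side face, on the middle line; x runs along it in the direction of pushing (shelf to pocket), y to the left, z up. Pocket: floor at z 16 mm, x 0 to 135, between side walls at y +-24.5 with tops at z 23. A bar seated there has its centre at z 23 and its top at z 30, 9 mm above the lip.
- shelf (a point): Centre of the mount's open loading shelf, on its top face; axes as the mount's. At mount x -58, z 18 mm. The flat shelf runs from mount x -105 to -11, y -40 to 40. No walls from x -105 to -24; from there two short wings (top z 23) lead in to the lip, narrowing from y +-34 to y +-25.
- lip (a point): Middle of the brass lip's sheer pocket-side edge, on its top (mount x 0, z 21 mm); axes as the mount's. Lip across the full width: ramp from z 18 at x -11 up to z 21 at x -3, flat crest to x 0, then a sheer 5 mm drop. Pushing the bar over takes about 2 to 10 N. To push it home the fingers pass over the crest, tips at about mount z 25, clear above lip and walls.
- crossbar (a point): Middle of the top of the aluminium crossbar over the pocket (mount x 56, z 61 mm): 12 mm wide (x 50 to 62), underside at z 55, on two posts beside the pocket, so that the bar cannot be put in from above.
- keeper (a joint): Travel (m) of the red keeper plate across the pocket, before an aluminium block: 0 at the start, grows as pushed along mount x, hard end 0.014. Gives way at about 6 N, stays where left. Its place is not measured: its face waits at mount x 66 to 90 mm, z 17 to 32, so a bar just dropped goes 6 to 30 mm further first. Find it by feel: sliding alone takes 1 to 3 N.
- silver_cup: Small open silver cup, 56 mm across, 58 mm high; origin at the centre of its underside. Leave alone.
- polish: White jar of polish with a blue cap, 38 mm across, 65 mm high; origin at the centre of its underside. Leave alone.
- spoon: Silver spoon 170 mm long lying on the table; origin under the middle of it. Leave alone.
Mind the look-alikes: they are no part of the job. Of the things that look like the part that bears ballast_mid, the middle-sized one is meant.

How it is judged:
By the outcome, as a careful person would: the job done as asked, in the order asked, and still so for the second after the job is handed in, with the robot touching nothing.
It also fails if it takes over 58 s, if anything falls off the work surface, if the arm or the gripper's body presses on something with over 40 N, if the wrist force passes 120 N, or if a joint passes its speed limit or range.

### The arm

A 6-joint arm with a two-finger parallel gripper is mounted at the origin on the work surface. World frame = base frame: x ahead of the robot, y to its left, z up, the work surface at z = 0. Lengths are in mm, angles in rad, forces in N, time in s.
With the tool pointing down it reaches from about 350 to 1000 mm from the base axis. Payload 7.1 kg.
Tool frame: the origin (TCP) lies at the very end of the fingers, on their centre line; the grasp point (between the pads) lies 19 mm behind it (env.grip_point_offset is the distance from the TCP to the grasp point, in mm); z points along the fingers, y is the line along which they close (so a half turn about z gives the same grasp; the last joint's range is limited). The gripper opens to 85 mm and grips with 20 to 120 N. Pads are 22 mm wide; open, the fingers measure 114 mm over their backs; the gripper's body (76 mm by 85 mm) begins 54 mm behind the grasp point. The pads swing forward as they close: fully open they stand 13 mm farther back than shut.
Start: joints at [-1.169, 0.423, 1.63, -0, 1.089, -0.019], TCP at [255.322, -570.452, 231.319] pointing down, gripper open.
Joint ranges: [-3, 3], [-0.9, 2.11], [0.09, 2.58], [-1.31, 4.45], [0.11, 2.69], [-2.54, 2.54]. Speed limits (rad/s): [2.39, 2.39, 3.01, 3.14, 3.14, 3.14].

### API

Orientations are given as [roll, pitch, yaw] about the fixed x, y, z axes, in that order (R = Rz(yaw) Ry(pitch) Rx(roll)).
In Python, from station import observe, viewer, workorder, env gives the robot as it stands. The module is installed in compiled form; this text tells all that it offers.
- The arm moves only by the tool carry_out, never from a script. Its argument "series" is a list of rows, each an object of numbers: "tx", "ty", "tz": the shift along the world's x, y, z in mm; "yaw": the turn about the world's z in degrees; "gripper": the closure, from 0 (fully open) to 1 (shut). A call has 1 to 10 rows; each row is the pose to reach, as a shift and turn from the pose commanded when the call began; what a row does not reach only later rows make up. A row lasts 1/8 s, in which the tool goes at most 62.5 mm and 10.7 degrees, less where a joint would pass 70% of its speed; a pose out of reach is approached as far as the arm can. A call with a gripper value outside its range is refused whole. The fingers move at their own pace and stop on an object; "grip_force" is the grip in N (left out, the last holds). Time passes only in rows, so rows that repeat a pose let the fingers close. It gives the time, the measured TCP pose, the force, the opening and the grip force at its end, in the units of the state.
- observe(): the state, without advancing time (a new reading comes with each control period).
- viewer.get_image(name): name is "scene" or "top"; returns the picture (400x640x3 uint8, red, green, blue); there is no depth.
- viewer.calibration(name): a dict with "K" (3x3 intrinsics, pixels), "xyz" and "attitude" of the camera in the world. Camera axes: x right, y up, looking along -z (the intrinsics and any distortion apply to the point x, -y, -z); pixel columns grow to the right and rows downward; lengths in mm; the calibration is good to about 2 mm. A picture is of the moment at which its call begins. calibration takes no time and is no camera call.
- workorder.hand_in(): hands the job in; it is judged then, once.
The state is a dict: "clock": time; "qpos": joint angles; "joint_velocities": joint speeds; "effort": joint torques, N m; "position": TCP position; "orientation": TCP orientation; "force": force on the tool from outside, world axes, zero at the start; "moment": the same for the moment, N m; "opening": finger opening in mm; "finger_force": force on a finger pad.
Only numpy, scipy, OpenCV 4.12 (cv2) and the standard library are available. Lean on these libraries where they do the work, as an engineer would, in place of code of your own. Each camera call takes 0.05 s, during which the arm holds its last target. There are 200 camera calls.

## Working session

There is one attempt and no reset: what is moved stays moved. The work goes in short steps, Python scripts to look and compute and a tool call to move; the robot and the scene stay as the last step left them, time stands still between calls to the robot, and variables do not carry over. Pictures are saved under pics/ and viewed, at most 10 in all, crops included, and the job is handed in when it is done.

Besides the shell and the picture viewer there is one more tool, called after "Request:" by a JSON object that holds its "op" and its "data". carry_out: Moves the arm, as the interface text tells. Its arguments: {"type":"object","properties":{"series":{"type":"array"},"grip_force":{"type":"number"}},"required":["series"]}

```bash
mkdir -p pics; python3 - <<'E'
from station import observe, viewer, env
import cv2
for n in("scene","top"):
    cv2.imwrite(f"pics/{n}0.png",cv2.cvtColor(viewer.get_image(n),cv2.COLOR_RGB2BGR)); print(viewer.calibration(n))
s=observe(); print({k:s[k] for k in("clock","position","orientation","force","opening")},env.grip_point_offset)
E
```

```text
{'K': array([[470.72576459,   0.        , 317.1821802 ],
       [  0.        , 470.72576459, 191.81281249],
       [  0.        ,   0.        ,   1.        ]]), 'xyz': array([ 926.89947494, -748.25199577,  997.60216692]), 'attitude': array([0.66941358, 0.01109283, 0.50705623])}
{'K': array([[383.28517809,   0.        , 319.4127745 ],
       [  0.        , 383.28517809, 202.93983327],
       [  0.        ,   0.        ,   1.        ]]), 'xyz': array([ 521.87054943, -135.94787625,  945.29884874]), 'attitude': array([ 0.05683912,  0.00748746, -1.56133879])}
{'clock': 0.1, 'position': array([ 255.13812435, -569.99987667,  230.61578005]), 'orientation': array([-3.14017060e+00, -2.53306713e-05,  4.20817374e-01]), 'force': array([ 0.454017  ,  0.31661005, -0.20417336]), 'opening': 85.29709782095236} 18.700000000000003
```

View pics/scene0.png

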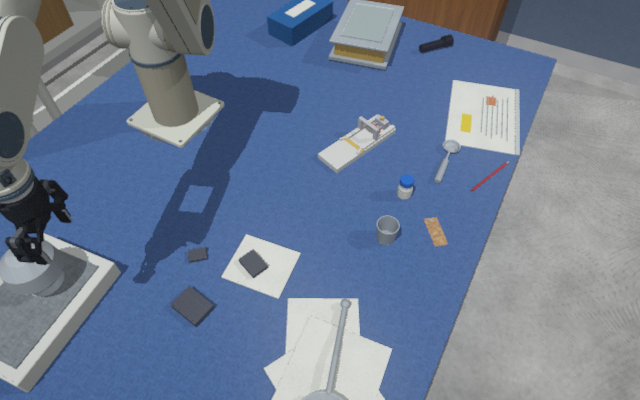

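View pics/top0.png

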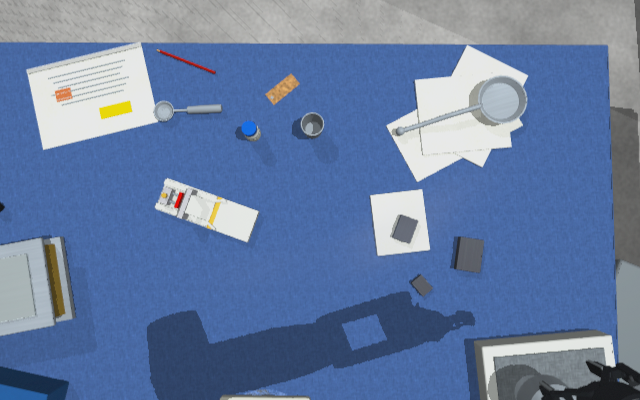

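Scene: the mount is at about (358,142) in scene and (207,210) in top. Three dark bars could be mistaken for the target: small at scene (198,255) / top (421,286), middle on the white pad at (253,264) / (404,229), and large at (192,306) / (468,254). I choose the middle one on the pad. Next: close crop and measurement.

```bash
cat > h.py <<'E'
import numpy as np, cv2
from scipy.spatial.transform import Rotation as R
from station import viewer
C={n:viewer.calibration(n) for n in("scene","top")}
def ray(n,p):
    c=C[n];d=np.linalg.inv(c["K"])@[p[0],p[1],1];d=d*[1,-1,-1]
    return np.array(c["xyz"]),R.from_euler("xyz",c["attitude"]).as_matrix()@d
def plane(n,p,z):
    o,d=ray(n,p);return o+d*(z-o[2])/d[2]
def tri(ps,pt):
    (a,u),(b,v)=ray("scene",ps),ray("top",pt)
    t=np.linalg.lstsq(np.c_[u,-v],b-a,rcond=None)[0]
    P,Q=a+u*t[0],b+v*t[1];return (P+Q)/2,np.linalg.norm(P-Q)
def proj(n,P):
    c=C[n];q=R.from_euler("xyz",c["attitude"]).as_matrix().T@(np.array(P)-c["xyz"])*[1,-1,-1];q=c["K"]@q;return q[:2]/q[2]
E
python3 - <<'E'
from h import *
a=cv2.imread("pics/scene0.png");b=cv2.imread("pics/top0.png")
cr=lambda i,x,y,w,h,f:cv2.resize(i[y:y+h,x:x+w],None,fx=f,fy=f,interpolation=cv2.INTER_CUBIC)
l=cr(a,310,105,100,75,4);m=cr(b,145,170,125,75,3.2)
l2=cr(a,160,230,150,100,2.6667);m2=cr(b,360,180,133,120,3)
o=np.zeros((600,800,3),np.uint8)
for i,(x,y) in((l,(0,0)),(m,(400,0)),(l2,(0,300)),(m2[:300],(400,300))):
    h,w=i.shape[:2];h=min(h,600-y);w=min(w,800-x);o[y:y+h,x:x+w]=i[:h,:w]
cv2.imwrite("pics/crop1.png",o)
def blobs(n,img,x,y,w,h,z):
    g=cv2.cvtColor(img[y:y+h,x:x+w],cv2.COLOR_BGR2HSV);M=((g[...,2]<95)&(g[...,1]<110)).astype(np.uint8)
    for c in cv2.findContours(M,cv2.RETR_EXTERNAL,cv2.CHAIN_APPROX_NONE)[0]:
        if cv2.contourArea(c)>60:
            r=cv2.minAreaRect(c);bx=cv2.boxPoints(r)+[x,y];print(n,cv2.contourArea(c),bx.round(1).tolist(),[plane(n,p,z)[:2].round(0).tolist() for p in bx])
blobs("scene",a,160,230,150,100,20);blobs("top",b,360,180,133,120,20)
E
```

```text
scene 93.5 [[172.0, 305.0], [214.0, 305.0], [214.0, 326.0], [172.0, 326.0]] [[413.0, -514.0], [496.0, -469.0], [525.0, -508.0], [445.0, -552.0]]
top 64.0 [[453.4, 267.9], [457.4, 236.7], [460.4, 237.1], [456.4, 268.3]] [[422.0, -450.0], [496.0, -460.0], [496.0, -468.0], [421.0, -457.0]]
```

View pics/crop1.png

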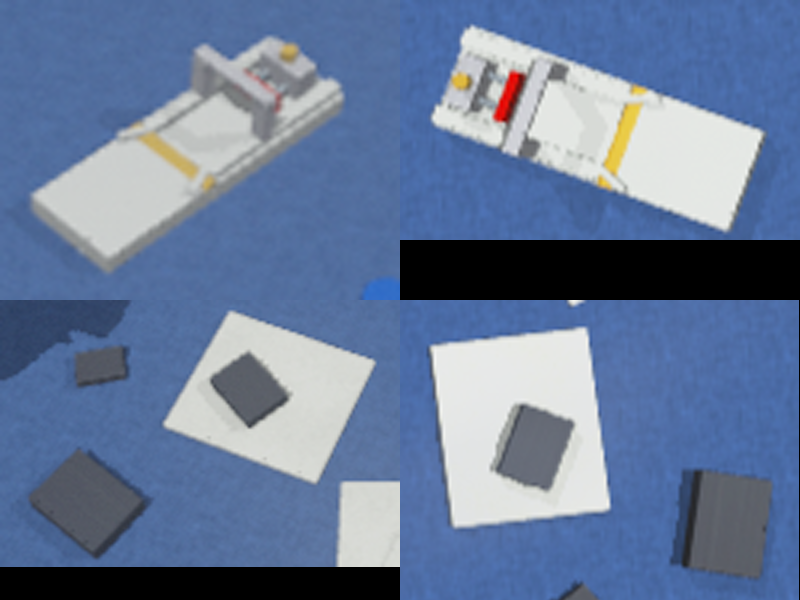

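The crop confirms the choice: the middle-sized bar lies alone on the white pad, with its top face visible in both views. The mount shelf's free end is at crop corners (763,130) and (730,230) in the top view, and the keeper is red at (508,97).

```bash
python3 - <<'E'
from h import *
I={n:cv2.imread(f"pics/{n}0.png") for n in C}
def box(n,M,x,y,big=True):
    cs=cv2.findContours(M.astype(np.uint8),cv2.RETR_EXTERNAL,cv2.CHAIN_APPROX_NONE)[0]
    c=max(cs,key=cv2.contourArea)+[x,y];return c,cv2.minAreaRect(c.astype(np.float32))
W={"scene":(236,246,36,34),"top":(388,210,34,37)}
for n,(x,y,w,h) in W.items():
    v=cv2.cvtColor(I[n][y:y+h,x:x+w],cv2.COLOR_BGR2GRAY);print(n,v[h//2].tolist())
    for nm,M in(("all",v<140),("topface",(v>65)&(v<140))):
        c,r=box(n,M,x,y);m=cv2.moments(c);print(nm,cv2.contourArea(c),np.round(r[0],1),np.round(r[1],1),cv2.boxPoints(r).round(1).tolist(),m['m10']/m['m00'],m['m01']/m['m00'])
for n,(x,y,w,h) in {"scene":(315,110,90,65),"top":(150,172,115,75)}.items():
    g=cv2.cvtColor(I[n][y:y+h,x:x+w],cv2.COLOR_BGR2HSV)
    c,r=box(n,(g[...,1]<70)&(g[...,2]>100),x,y);print(n,"mount",cv2.boxPoints(r).round(1).tolist(),cv2.approxPolyDP(c,3,True)[:,0].tolist())
    c,r=box(n,(abs(g[...,0].astype(int)-22)<8)&(g[...,1]>110)&(g[...,2]>120),x,y);print("lip",np.round(r[0],1),np.round(r[1],1),cv2.boxPoints(r).round(1).tolist())
    c,r=box(n,((g[...,0]<6)|(g[...,0]>174))&(g[...,1]>150),x,y);print("red",cv2.boxPoints(r).round(1).tolist())
E
```

```text
scene [203, 201, 201, 190, 137, 76, 91, 96, 97, 94, 96, 96, 96, 93, 95, 97, 94, 94, 95, 94, 96, 94, 95, 94, 95, 95, 94, 95, 97, 112, 137, 182, 216, 215, 217, 216]
all 424.5 [253. 263.] [24.6 19.7] [[237.5, 260.1000061035156], [252.5, 247.3000030517578], [268.5, 266.0], [253.60000610351562, 278.79998779296875]] 252.97369454259913 263.25912838633684
topface 424.5 [253. 263.] [24.6 19.7] [[237.5, 260.1000061035156], [252.5, 247.3000030517578], [268.5, 266.0], [253.60000610351562, 278.79998779296875]] 252.97369454259913 263.25912838633684
top [227, 227, 227, 224, 160, 161, 156, 93, 96, 110, 108, 108, 108, 109, 109, 109, 108, 109, 109, 109, 109, 109, 108, 108, 108, 107, 109, 132, 217, 216, 217, 221, 225, 229]
all 432.5 [404.4 229. ] [19.2 24.9] [[391.1000061035156, 237.39999389648438], [399.79998779296875, 214.0], [417.70001220703125, 220.60000610351562], [409.1000061035156, 244.0]] 404.45009633911366 228.7499036608863
topface 432.5 [404.4 229. ] [19.2 24.9] [[391.1000061035156, 237.39999389648438], [399.79998779296875, 214.0], [417.70001220703125, 220.60000610351562], [409.1000061035156, 244.0]] 404.45009633911366 228.7499036608863
scene mount [[312.6000061035156, 149.1999969482422], [378.1000061035156, 103.30000305175781], [397.29998779296875, 130.8000030517578], [331.79998779296875, 176.6999969482422]] [[395, 128], [384, 116], [382, 120], [378, 114], [368, 120], [360, 116], [356, 128], [319, 152], [318, 157], [338, 172], [394, 133]]
lip [351.9 143.2] [14.4  2. ] [[345.5, 139.60000610351562], [346.70001220703125, 138.0], [358.20001220703125, 146.6999969482422], [357.0, 148.3000030517578]]Traceback (most recent call last):
  File "<stdin>", line 15, in <module>
  File "<stdin>", line 5, in box
ValueError: max() iterable argument is empty
```

```bash
python3 - <<'E'
from h import *
I={n:cv2.imread(f"pics/{n}0.png") for n in C}
print("bar",tri((253,263.1),(404.45,228.9)))
bt=[plane("top",p,20) for p in((391.1,237.4),(399.8,214),(417.7,220.6),(409.1,244))]
print(np.round(bt,1)); e=bt[1]-bt[0];print("yaw top",np.degrees(np.arctan2(e[1],e[0])))
bs=[plane("scene",p,20) for p in((237.5,260.1),(252.5,247.3),(268.5,266),(253.6,278.8))]
print(np.round(bs,1)); 
x,y,w,h=150,172,115,75
g=cv2.cvtColor(I["top"][y:y+h,x:x+w],cv2.COLOR_BGR2HSV)
def big(M):
    c=max(cv2.findContours(M.astype(np.uint8),0,1)[0],key=cv2.contourArea)+[x,y];return c
c=big((g[...,1]<70)&(g[...,2]>100));print(cv2.approxPolyDP(c,2,True)[:,0].tolist())
bl=cv2.boxPoints(cv2.minAreaRect(c.astype(np.float32)));print(bl)
c=big((abs(g[...,0].astype(int)-22)<8)&(g[...,1]>110)&(g[...,2]>120));r=cv2.minAreaRect(c.astype(np.float32));print("lip",r,cv2.boxPoints(r))
print("lip3d",tri((351.9,143.2),r[0]))
# whole corner pairs: shelf near corners
print("px v", I["top"][210:225,240].tolist()[0])
E
```

```text
bar (array([ 512.34624966, -335.50794133,   15.57821068]), np.float64(3.340476211926367))
[[ 493.1 -301.5   20. ]
 [ 549.5 -322.5   20. ]
 [ 534.  -365.5   20. ]
 [ 477.7 -344.6   20. ]]
yaw top -20.42287654487187
[[ 475.8 -349.2   20. ]
 [ 487.2 -302.4   20. ]
 [ 549.2 -327.1   20. ]
 [ 537.1 -372.    20. ]]
[[165, 179], [161, 193], [165, 192], [167, 196], [162, 198], [160, 195], [155, 205], [156, 209], [207, 228], [208, 224], [210, 229], [248, 241], [258, 214], [257, 210], [221, 197], [217, 200], [219, 196]]
[[153.60217 208.90228]
 [165.13544 176.70523]
 [259.34552 210.45212]
 [247.81226 242.64917]]
lip ((213.69178771972656, 212.8219451904297), (4.68164587020874, 22.120777130126953), 20.556045532226562) [[207.61644 222.3562 ]
 [215.38356 201.64386]
 [219.76714 203.28769]
 [212.00002 224.00003]]
lip3d (array([546.24134362, 124.44563283,  24.32413795]), np.float64(4.496366335647426))
px v [228, 232, 229]
```

```bash
python3 - <<'E'
from h import *
P=[plane("top",p,18)[:2] for p in((259.8,210.5),(248.2,243.0),(165.1,176.7),(153.6,208.9))]
print(np.round(P,1))
for a,b in((0,2),(1,3)): d=P[b]-P[a];print("yaw",np.degrees(np.arctan2(d[1],d[0])),np.hypot(*d))
e=P[0]-P[1];print("edge yaw",np.degrees(np.arctan2(e[1],e[0])),np.hypot(*e))
m=(P[0]+P[1])/2;d=(P[2]-P[0])+(P[3]-P[1]);u=d/np.hypot(*d);O=m+105*u;print("mid end",m,"u",u,np.degrees(np.arctan2(u[1],u[0])),"origin",O,"shelf",O-58*u)
l=plane("top",(213.7,212.8),20)[:2];print("lip centre(top)",l,"rel",(l-O)@u,(l-O)@[-u[1],u[0]])
l=plane("scene",(351.9,143.2),20)[:2];print("lip centre(scene)",l,"rel",(l-O)@u,(l-O)@[-u[1],u[0]])
for q in[(-105,40,18),(-105,-40,18)]:
    W=[*(O+q[0]*u+q[1]*np.array([-u[1],u[0]])),q[2]];print(proj("scene",W))
# lip ends lines for yaw
a,b=plane("top",(217.5,202.5),20),plane("top",(209.8,223.2),20);e=(a-b)[:2];print("lip yaw",np.degrees(np.arctan2(e[1],e[0]))+90)
E
```

```text
[[554.9  15.8]
 [476.2  42.4]
 [635.3 248.6]
 [556.4 274.1]]
yaw 70.95513256599833 246.3477949151348
yaw 70.91058839801505 245.24056831966297
edge yaw -18.664439544190728 83.0550889789877
mid end [515.56896864  29.07608369] u [0.32667507 0.94513671] 70.9329106464264 origin [549.8698507  128.31543824] shelf [530.9226968   73.49750906]
lip centre(top) [548.24912501 127.02741738] rel -1.7468064696162713 1.111043047209356
lip centre(scene) [542.88338591 126.6948552 ] rel -3.81397637227846 6.073760278054705
[317.91098671 154.72482994]
[337.34561991 170.49905134]
lip yaw 70.89388915553789
```

Request:
{"op": "carry_out", "data": {"series": [{"tx":50,"ty":46,"tz":0,"yaw":-9},{"tx":100,"ty":92,"tz":0,"yaw":-18},{"tx":150,"ty":138,"tz":-10,"yaw":-27},{"tx":200,"ty":184,"tz":-40,"yaw":-36},{"tx":250,"ty":230,"tz":-70,"yaw":-44.5,"gripper":0.28},{"tx":257,"ty":235,"tz":-100,"yaw":-44.5,"gripper":0.28},{"tx":257,"ty":235,"tz":-130,"yaw":-44.5,"gripper":0.28},{"tx":257,"ty":235,"tz":-150,"yaw":-44.5,"gripper":0.28},{"tx":257,"ty":235,"tz":-150,"yaw":-44.5,"gripper":0.28},{"tx":257,"ty":235,"tz":-150,"yaw":-44.5,"gripper":0.28}]}}

```text
invalid input at $.series[0]: expected keys tx, ty, tz, yaw, gripper
```

```bash
python3 - <<'E'
from h import *
from station import observe
o=[]
s=observe();print({k:np.round(s[k],2) for k in("clock","position","orientation","force","opening")})
W=s["position"]
for n,(x,y,w,h) in {"scene":(205,190,130,100),"top":(355,180,100,100)}.items():
    i=cv2.cvtColor(viewer.get_image(n),cv2.COLOR_RGB2BGR);cv2.imwrite(f"pics/{n}1.png",i)
    o.append(cv2.resize(i[y:y+h,x:x+w],(400,int(400*h/w)),interpolation=cv2.INTER_CUBIC)[:300])
    print(n,"tcp px",proj(n,W))
o[0]=cv2.copyMakeBorder(o[0],0,300-len(o[0]) if len(o[0])<300 else 0,0,0,0)
cv2.imwrite("pics/crop2.png",np.hstack(o))
E
```

```text
{'clock': np.float64(0.1), 'position': array([ 255.14, -570.  ,  230.62]), 'orientation': array([-3.14, -0.  ,  0.42]), 'force': array([ 0.45,  0.32, -0.2 ]), 'opening': np.float64(85.3)}
scene tcp px [ 61.17094242 244.53350855]
top tcp px [560.36574273 374.36986139]
```

View pics/crop2.png

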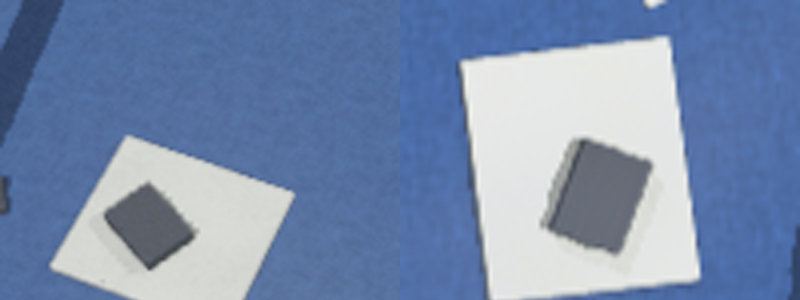

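The move was refused because every row needs all the keys, so the picture only shows the bar, unmoved, on the pad. I'll resend it.

Request:
{"op": "carry_out", "data": {"series": [{"tx":43,"ty":39,"tz":0,"yaw":-9,"gripper":0},{"tx":86,"ty":78,"tz":0,"yaw":-18,"gripper":0},{"tx":129,"ty":117,"tz":-10,"yaw":-27,"gripper":0},{"tx":172,"ty":156,"tz":-40,"yaw":-36,"gripper":0},{"tx":214,"ty":195,"tz":-70,"yaw":-44.5,"gripper":0.28},{"tx":257,"ty":235,"tz":-100,"yaw":-44.5,"gripper":0.28},{"tx":257,"ty":235,"tz":-130,"yaw":-44.5,"gripper":0.28},{"tx":257,"ty":235,"tz":-150,"yaw":-44.5,"gripper":0.28},{"tx":257,"ty":235,"tz":-150,"yaw":-44.5,"gripper":0.28},{"tx":257,"ty":235,"tz":-150,"yaw":-44.5,"gripper":0.28}]}}

```text
clock: 1.45
position: [512.3, -336.6, 82.3]
orientation: [3.141, -0.001, -0.357]
force: [-0.2, -1.0, -0.6]
opening: 61.4
finger_force: 0.0
```

```bash
cat > look.py <<'E'
import sys
from h import *
from station import observe
def look(tag,boxes):
    o=[];s=observe();print({k:np.round(s[k],2) for k in("clock","position","orientation","force","opening")})
    for n,(x,y,w,h) in boxes.items():
        i=cv2.cvtColor(viewer.get_image(n),cv2.COLOR_RGB2BGR);cv2.imwrite(f"pics/{n}{tag}.png",i)
        o.append(cv2.resize(i[y:y+h,x:x+w],(400,320),interpolation=cv2.INTER_CUBIC))
        print(n,"tcp px",proj(n,s["position"]).round(1))
    cv2.imwrite(f"pics/crop{tag}.png",np.hstack(o))
E
python3 -c "
from look import *
look('3',{'scene':(195,190,125,100),'top':(345,180,125,100)})"
```

```text
{'clock': np.float64(1.45), 'position': array([ 512.34, -336.64,   82.31]), 'orientation': array([ 3.14, -0.  , -0.36]), 'force': array([-0.23, -1.04, -0.63]), 'opening': np.float64(61.43)}
scene tcp px [250.  248.7]
top tcp px [411.8 229.9]
```

View pics/crop3.png

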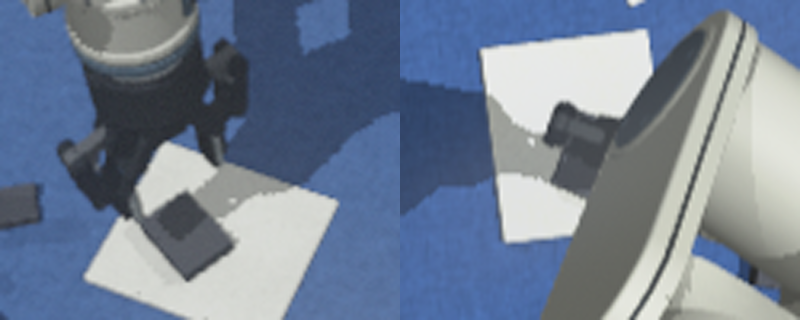

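The fingers straddle the bar: tips at crop (130,212) and (220,160), bar at (185,235), and the alignment looks right. Descending.

Request:
{"op": "carry_out", "data": {"series": [{"tx":0,"ty":1,"tz":-25,"yaw":0,"gripper":0.28},{"tx":0,"ty":1,"tz":-45,"yaw":0,"gripper":0.28},{"tx":0,"ty":1,"tz":-60,"yaw":0,"gripper":0.28},{"tx":0,"ty":1,"tz":-68,"yaw":0,"gripper":0.28},{"tx":0,"ty":1,"tz":-73,"yaw":0,"gripper":0.28},{"tx":0,"ty":1,"tz":-73,"yaw":0,"gripper":0.28}]}}

```text
clock: 2.3
position: [512.4, -334.5, 8.2]
orientation: [-3.142, 0.0, -0.356]
force: [-0.5, -0.3, -0.2]
opening: 61.5
finger_force: 0.0
```

Request:
{"op": "carry_out", "data": {"series": [{"tx":0,"ty":0,"tz":0,"yaw":0,"gripper":0.6},{"tx":0,"ty":0,"tz":0,"yaw":0,"gripper":0.7},{"tx":0,"ty":0,"tz":0,"yaw":0,"gripper":0.7},{"tx":0,"ty":0,"tz":0,"yaw":0,"gripper":0.7}], "grip_force": 40}}

```text
clock: 2.8
position: [512.7, -334.6, 9.0]
orientation: [3.141, -0.001, -0.356]
force: [0.2, 0.9, 5.7]
opening: 42.6
finger_force: 41.7
```

Request:
{"op": "carry_out", "data": {"series": [{"tx":0,"ty":0,"tz":10,"yaw":0,"gripper":0.7},{"tx":0,"ty":0,"tz":40,"yaw":0,"gripper":0.7},{"tx":0,"ty":0,"tz":80,"yaw":0,"gripper":0.7},{"tx":0,"ty":0,"tz":92,"yaw":0,"gripper":0.7},{"tx":0,"ty":0,"tz":92,"yaw":0,"gripper":0.7},{"tx":0,"ty":0,"tz":92,"yaw":0,"gripper":0.7}]}}

```text
clock: 3.55
position: [511.4, -333.8, 98.8]
orientation: [-3.141, 0.002, -0.356]
force: [-0.1, 1.0, -3.4]
opening: 42.6
finger_force: 41.8
```

Request:
{"op": "carry_out", "data": {"series": [{"tx":1,"ty":30,"tz":0,"yaw":6,"gripper":0.7},{"tx":3,"ty":75,"tz":0,"yaw":16,"gripper":0.7},{"tx":5,"ty":120,"tz":0,"yaw":26,"gripper":0.7},{"tx":7,"ty":165,"tz":0,"yaw":36,"gripper":0.7},{"tx":9,"ty":210,"tz":0,"yaw":46,"gripper":0.7},{"tx":11,"ty":255,"tz":0,"yaw":56,"gripper":0.7},{"tx":13,"ty":300,"tz":0,"yaw":66,"gripper":0.7},{"tx":15,"ty":345,"tz":0,"yaw":76,"gripper":0.7},{"tx":17,"ty":385,"tz":0,"yaw":86,"gripper":0.7},{"tx":17,"ty":410,"tz":0,"yaw":91.3,"gripper":0.7}]}}

```text
clock: 4.8
position: [528.4, 77.3, 98.9]
orientation: [-3.139, 0.001, 1.243]
force: [-0.5, -0.0, -3.1]
opening: 43.0
finger_force: 41.9
```

Request:
{"op": "carry_out", "data": {"series": [{"tx":0,"ty":0,"tz":-25,"yaw":0,"gripper":0.7},{"tx":0,"ty":0,"tz":-45,"yaw":0,"gripper":0.7},{"tx":0,"ty":0,"tz":-55,"yaw":0,"gripper":0.7},{"tx":0,"ty":0,"tz":-55,"yaw":0,"gripper":0.7},{"tx":0,"ty":0,"tz":-55,"yaw":0,"gripper":0.7}]}}

```text
clock: 5.42
position: [529.6, 75.5, 45.6]
orientation: [3.141, -0.0, 1.237]
force: [0.1, 0.4, -3.0]
opening: 42.5
finger_force: 41.9
```

```bash
python3 -c "
from look import *
look('4',{'scene':(285,80,125,100),'top':(145,160,125,100)})"
```

```text
{'clock': np.float64(5.42), 'position': array([529.65,  75.45,  45.59]), 'orientation': array([ 3.14, -0.  ,  1.24]), 'force': array([ 0.08,  0.39, -2.99]), 'opening': np.float64(42.52)}
scene tcp px [339.9 146.8]
top tcp px [232.3 220.6]
```

View pics/crop4.png

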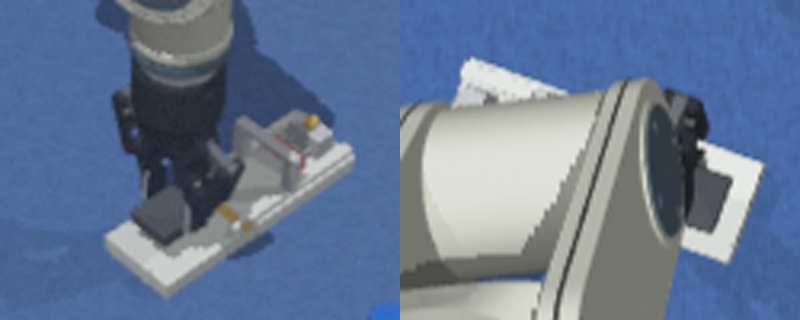

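The held bar is over the shelf, parallel to the mount (scene crop (165,213)), and its rear end is short of the shelf edge. Lowering gently.

Request:
{"op": "carry_out", "data": {"series": [{"tx":0,"ty":0,"tz":-12,"yaw":0,"gripper":0.7},{"tx":0,"ty":0,"tz":-18,"yaw":0,"gripper":0.7},{"tx":0,"ty":0,"tz":-21,"yaw":0,"gripper":0.7},{"tx":0,"ty":0,"tz":-23,"yaw":0,"gripper":0.7},{"tx":0,"ty":0,"tz":-23,"yaw":0,"gripper":0.7}]}}

```text
clock: 6.15
position: [529.3, 75.6, 22.2]
orientation: [-3.141, 0.0, 1.238]
force: [0.3, 0.6, -3.3]
opening: 42.8
finger_force: 41.9
```

Request:
{"op": "carry_out", "data": {"series": [{"tx":0,"ty":0,"tz":-0.7,"yaw":0,"gripper":0.7},{"tx":0,"ty":0,"tz":-1.4,"yaw":0,"gripper":0.7},{"tx":0,"ty":0,"tz":-1.4,"yaw":0,"gripper":0.7}]}}

```text
clock: 6.52
position: [529.5, 75.6, 21.1]
orientation: [3.141, -0.0, 1.238]
force: [0.3, 0.4, -1.8]
opening: 42.7
finger_force: 42.0
```

Request:
{"op": "carry_out", "data": {"series": [{"tx":0,"ty":0,"tz":-0.5,"yaw":0,"gripper":0.7},{"tx":0,"ty":0,"tz":-0.5,"yaw":0,"gripper":0.28},{"tx":0,"ty":0,"tz":-0.5,"yaw":0,"gripper":0.28},{"tx":0,"ty":0,"tz":0,"yaw":0,"gripper":0.28}]}}

```text
clock: 7.02
position: [529.4, 75.5, 21.0]
orientation: [3.141, -0.0, 1.238]
force: [0.0, 0.5, -0.1]
opening: 61.8
finger_force: 0.0
```

Request:
{"op": "carry_out", "data": {"series": [{"tx":0,"ty":0,"tz":15,"yaw":0,"gripper":0.28},{"tx":0,"ty":0,"tz":40,"yaw":0,"gripper":0.28},{"tx":-17,"ty":-49,"tz":55,"yaw":0,"gripper":1},{"tx":-27,"ty":-79,"tz":55,"yaw":0,"gripper":1},{"tx":-27,"ty":-79,"tz":55,"yaw":0,"gripper":1},{"tx":-27,"ty":-79,"tz":55,"yaw":0,"gripper":1},{"tx":-27,"ty":-79,"tz":55,"yaw":0,"gripper":1}], "grip_force": 20}}

```text
clock: 7.9
position: [502.8, -2.7, 76.1]
orientation: [3.141, -0.0, 1.239]
force: [-0.2, -0.3, -1.3]
opening: -0.1
finger_force: 0.0
```

```bash
python3 -c "
from look import *
look('5',{'scene':(285,80,125,100),'top':(145,160,125,100)})"
```

```text
{'clock': np.float64(7.9), 'position': array([502.79,  -2.69,  76.07]), 'orientation': array([ 3.14, -0.  ,  1.24]), 'force': array([-0.18, -0.31, -1.33]), 'opening': np.float64(-0.06)}
scene tcp px [317.8 154. ]
top tcp px [263.4 232.6]
```

View pics/crop5.png

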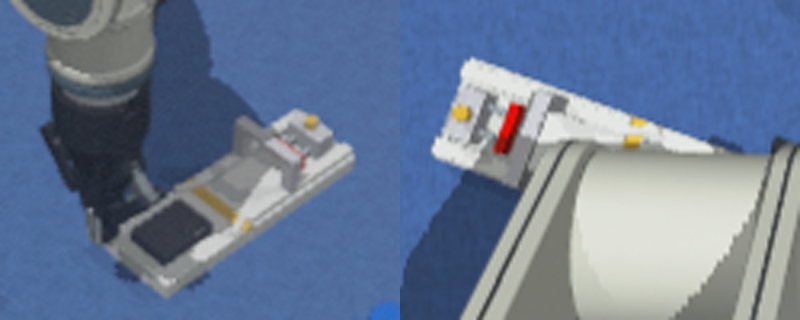

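The bar lies on the shelf at scene crop (172,228), behind the brass lip and roughly centred. I'll measure its offset against the lip in this same view, so the calibration bias cancels.

```bash
python3 - <<'E'
from h import *
i=cv2.imread("pics/scene5.png")
x,y,w,h=318,138,38,28
g=i[y:y+h,x:x+w].max(2)
c=max(cv2.findContours((g<85).astype(np.uint8),0,1)[0],key=cv2.contourArea)+[x,y]
r=cv2.minAreaRect(c.astype(np.float32));print(r,cv2.contourArea(c),cv2.boxPoints(r).round(1).tolist())
th=np.radians(70.9);u=np.array([np.cos(th),np.sin(th)]);n=np.array([-u[1],u[0]])
O=np.array([548.5,131.5])
f=lambda p,z:((q:=plane("scene",p,z)[:2]-O)@u,q@n)
print("bar",f(r[0],25),[np.round(f(p,28),1) for p in cv2.boxPoints(r)])
j=cv2.imread("pics/scene0.png")
print("lip",f((351.9,143.2),20),"shelf corners",f((317.9,153.5),18),f((337.5,168.5),18))
q=np.array([529.5,75.6])-O;print("bar from grasp",q@u,q@n)
E
```

```text
((338.0, 152.00001525878906), (14.557250022888184, 21.762351989746094), 53.97262954711914) 259.0 [[324.8999938964844, 152.5], [342.5, 139.6999969482422], [351.1000061035156, 151.5], [333.5, 164.3000030517578]]
bar (np.float64(-63.04268600817272), np.float64(2.2469397048190825)) [array([-93.5,  23.6]), array([-22.2,  26.6]), array([-36.5, -23.2]), array([-106. ,  -24.9])]
lip (np.float64(-6.378473012142468), np.float64(3.735083993743728)) shelf corners (np.float64(-104.45128612685271), np.float64(41.14094024281299)) (np.float64(-102.21114782948737), np.float64(-37.37802336129413))
bar from grasp -59.039784270208955 -0.33745122193882027
```

Request:
{"op": "carry_out", "data": {"series": [{"tx":0,"ty":0,"tz":-25,"yaw":0,"gripper":1},{"tx":0,"ty":0,"tz":-45,"yaw":0,"gripper":1},{"tx":0,"ty":0,"tz":-50.5,"yaw":0,"gripper":1},{"tx":4,"ty":11.5,"tz":-50.5,"yaw":0,"gripper":1},{"tx":8,"ty":23,"tz":-50.5,"yaw":0,"gripper":1},{"tx":11,"ty":32,"tz":-50.5,"yaw":0,"gripper":1},{"tx":11,"ty":32,"tz":-50.5,"yaw":0,"gripper":1}]}}

```text
clock: 8.88
position: [514.0, 29.5, 25.9]
orientation: [3.141, -0.0, 1.239]
force: [0.7, -0.2, 0.1]
opening: 0.0
finger_force: 0.0
```

Request:
{"op": "carry_out", "data": {"series": [{"tx":1.6,"ty":4.7,"tz":0,"yaw":0,"gripper":1},{"tx":3.3,"ty":9.5,"tz":0,"yaw":0,"gripper":1},{"tx":4.9,"ty":14.2,"tz":0,"yaw":0,"gripper":1},{"tx":6.5,"ty":18.9,"tz":0,"yaw":0,"gripper":1},{"tx":6.5,"ty":18.9,"tz":0,"yaw":0,"gripper":1}]}}

```text
clock: 9.5
position: [520.1, 47.9, 25.4]
orientation: [3.141, -0.0, 1.238]
force: [0.8, 0.4, 0.4]
opening: -0.2
finger_force: 0.0
```

Request:
{"op": "carry_out", "data": {"series": [{"tx":1,"ty":2.8,"tz":0,"yaw":0,"gripper":1},{"tx":2,"ty":5.7,"tz":0,"yaw":0,"gripper":1},{"tx":3,"ty":8.5,"tz":0,"yaw":0,"gripper":1}]}}

```text
clock: 9.88
position: [522.8, 56.1, 25.3]
orientation: [-3.141, 0.0, 1.238]
force: [-1.5, -2.2, 1.5]
opening: -0.1
finger_force: 1.2
```

```bash
python3 -c "
from look import *
look('6',{'scene':(285,80,125,100)})"
```

```text
{'clock': np.float64(9.88), 'position': array([522.78,  56.08,  25.34]), 'orientation': array([-3.14,  0.  ,  1.24]), 'force': array([-1.54, -2.24,  1.48]), 'opening': np.float64(-0.13)}
scene tcp px [334.3 155.4]
```

View pics/crop6.png

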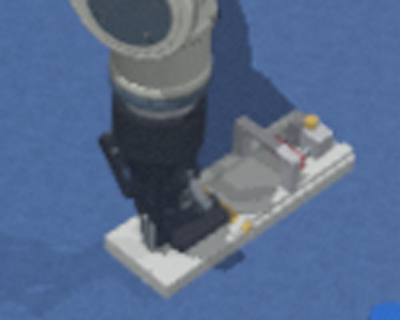

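The bar's front end is at the brass lip (crop (225,215)), pushed straight, and the push force is starting to rise on the ramp. I'll go on gently.

Request:
{"op": "carry_out", "data": {"series": [{"tx":1,"ty":2.8,"tz":0,"yaw":0,"gripper":1},{"tx":2,"ty":5.7,"tz":0,"yaw":0,"gripper":1},{"tx":2.9,"ty":8.5,"tz":0,"yaw":0,"gripper":1},{"tx":3.9,"ty":11.3,"tz":0,"yaw":0,"gripper":1}]}}

```text
clock: 10.42
position: [526.9, 67.6, 25.4]
orientation: [3.141, -0.0, 1.238]
force: [-0.9, -2.4, -0.7]
opening: -0.0
finger_force: 0.8
```

Request:
{"op": "carry_out", "data": {"series": [{"tx":1,"ty":2.8,"tz":0,"yaw":0,"gripper":1},{"tx":2,"ty":5.7,"tz":0,"yaw":0,"gripper":1},{"tx":2.9,"ty":8.5,"tz":0,"yaw":0,"gripper":1},{"tx":3.9,"ty":11.3,"tz":0,"yaw":0,"gripper":1}]}}

```text
clock: 10.92
position: [530.6, 78.7, 25.4]
orientation: [-3.142, 0.0, 1.238]
force: [-0.7, -1.0, -0.8]
opening: 0.0
finger_force: 1.0
```

Request:
{"op": "carry_out", "data": {"series": [{"tx":1,"ty":2.8,"tz":0,"yaw":0,"gripper":1},{"tx":2,"ty":5.7,"tz":0,"yaw":0,"gripper":1},{"tx":2.9,"ty":8.5,"tz":0,"yaw":0,"gripper":1},{"tx":3.9,"ty":11.3,"tz":0,"yaw":0,"gripper":1}]}}

```text
clock: 11.42
position: [534.5, 90.0, 25.5]
orientation: [-3.142, 0.0, 1.238]
force: [-0.8, -2.3, 0.3]
opening: 0.1
finger_force: 1.5
```

Request:
{"op": "carry_out", "data": {"series": [{"tx":0.7,"ty":1.9,"tz":0,"yaw":0,"gripper":1},{"tx":1.3,"ty":3.8,"tz":0,"yaw":0,"gripper":1},{"tx":2,"ty":5.7,"tz":0,"yaw":0,"gripper":1},{"tx":2.6,"ty":7.6,"tz":0,"yaw":0,"gripper":1}]}}

```text
clock: 11.92
position: [537.1, 97.4, 25.5]
orientation: [-3.142, 0.0, 1.238]
force: [-1.0, -4.7, 2.7]
opening: -0.1
finger_force: 2.4
```

Request:
{"op": "carry_out", "data": {"series": [{"tx":0.7,"ty":1.9,"tz":0,"yaw":0,"gripper":1},{"tx":1.3,"ty":3.8,"tz":0,"yaw":0,"gripper":1},{"tx":2,"ty":5.7,"tz":0,"yaw":0,"gripper":1},{"tx":2.6,"ty":7.6,"tz":0,"yaw":0,"gripper":1}]}}

```text
clock: 12.42
position: [540.2, 105.4, 25.6]
orientation: [3.141, -0.001, 1.237]
force: [0.5, 0.1, 0.1]
opening: -0.0
finger_force: 0.2
```

Request:
{"op": "carry_out", "data": {"series": [{"tx":0.7,"ty":1.9,"tz":0,"yaw":0,"gripper":1},{"tx":1.3,"ty":3.8,"tz":0,"yaw":0,"gripper":1},{"tx":2,"ty":5.7,"tz":0,"yaw":0,"gripper":1},{"tx":2.6,"ty":7.6,"tz":0,"yaw":0,"gripper":1}]}}

```text
clock: 12.92
position: [542.3, 112.8, 25.3]
orientation: [-3.141, 0.0, 1.238]
force: [-0.6, -1.5, -0.6]
opening: 0.3
finger_force: 0.7
```

Request:
{"op": "carry_out", "data": {"series": [{"tx":0.7,"ty":1.9,"tz":0,"yaw":0,"gripper":1},{"tx":1.3,"ty":3.8,"tz":0,"yaw":0,"gripper":1},{"tx":2,"ty":5.7,"tz":0,"yaw":0,"gripper":1},{"tx":2.6,"ty":7.6,"tz":0,"yaw":0,"gripper":1}]}}

```text
clock: 13.42
position: [545.0, 120.4, 25.4]
orientation: [3.142, -0.0, 1.238]
force: [0.3, -1.2, -0.8]
opening: 0.1
finger_force: 0.7
```

Request:
{"op": "carry_out", "data": {"series": [{"tx":0.5,"ty":1.4,"tz":0,"yaw":0,"gripper":1},{"tx":1,"ty":2.8,"tz":0,"yaw":0,"gripper":1}]}}

```text
clock: 13.68
position: [545.9, 123.1, 25.4]
orientation: [-3.142, 0.0, 1.238]
force: [-1.1, -1.8, -0.5]
opening: 0.0
finger_force: 0.7
```

```bash
python3 -c "
from look import *
look('7',{'scene':(310,90,100,80),'top':(145,160,125,100)})"
```

```text
{'clock': np.float64(13.68), 'position': array([545.93, 123.11,  25.41]), 'orientation': array([-3.14,  0.  ,  1.24]), 'force': array([-1.12, -1.83, -0.45]), 'opening': np.float64(0.03)}
scene tcp px [352.4 143. ]
top tcp px [214.7 213.7]
```

View pics/crop7.png

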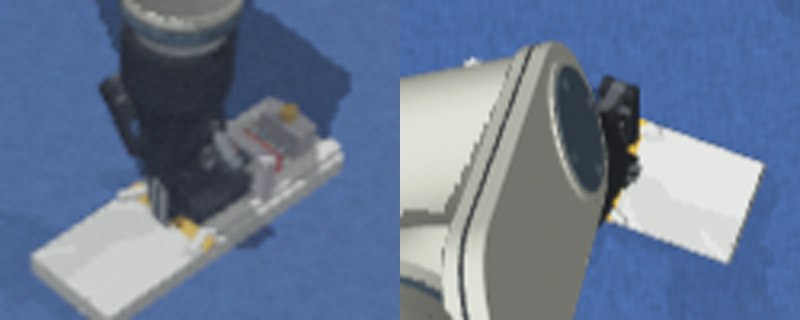

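The fingers have reached the brass lip (scene crop (165,205)), and the bar is past it and under the crossbar towards the red keeper. Now I'll feel for the keeper in 2 mm steps.

Request:
{"op": "carry_out", "data": {"series": [{"tx":0.3,"ty":0.95,"tz":0,"yaw":0,"gripper":1},{"tx":0.7,"ty":1.9,"tz":0,"yaw":0,"gripper":1}]}}

```text
clock: 14.02
position: [546.6, 124.9, 25.5]
orientation: [-3.141, 0.0, 1.238]
force: [-0.2, -2.0, 0.5]
opening: -0.1
finger_force: 1.1
```

Request:
{"op": "carry_out", "data": {"series": [{"tx":0.3,"ty":0.95,"tz":0,"yaw":0,"gripper":1},{"tx":0.6,"ty":1.9,"tz":0,"yaw":0,"gripper":1}]}}

```text
clock: 14.28
position: [547.3, 126.9, 25.5]
orientation: [3.142, 0.0, 1.238]
force: [-0.4, -1.8, 1.1]
opening: 0.1
finger_force: 1.1
```

Request:
{"op": "carry_out", "data": {"series": [{"tx":0.3,"ty":0.95,"tz":0,"yaw":0,"gripper":1},{"tx":0.7,"ty":1.9,"tz":0,"yaw":0,"gripper":1}]}}

```text
clock: 14.52
position: [547.9, 128.8, 25.5]
orientation: [3.142, 0.0, 1.238]
force: [-0.1, -2.2, 1.6]
opening: -0.1
finger_force: 1.2
```

Request:
{"op": "carry_out", "data": {"series": [{"tx":0.3,"ty":0.95,"tz":0,"yaw":0,"gripper":1},{"tx":0.6,"ty":1.9,"tz":0,"yaw":0,"gripper":1}]}}

```text
clock: 14.78
position: [548.5, 130.7, 25.4]
orientation: [-3.142, 0.0, 1.238]
force: [-1.1, -1.5, 1.7]
opening: 0.0
finger_force: 1.3
```

Request:
{"op": "carry_out", "data": {"series": [{"tx":0.3,"ty":0.95,"tz":0,"yaw":0,"gripper":1},{"tx":0.7,"ty":1.9,"tz":0,"yaw":0,"gripper":1}]}}

```text
clock: 15.02
position: [549.2, 132.6, 25.4]
orientation: [-3.142, 0.0, 1.238]
force: [0.1, -3.2, 1.0]
opening: -0.1
finger_force: 1.3
```

Request:
{"op": "carry_out", "data": {"series": [{"tx":0.3,"ty":0.95,"tz":0,"yaw":0,"gripper":1},{"tx":0.6,"ty":1.9,"tz":0,"yaw":0,"gripper":1}]}}

```text
clock: 15.28
position: [549.9, 134.5, 25.4]
orientation: [3.142, -0.0, 1.238]
force: [0.1, -2.0, 1.0]
opening: -0.2
finger_force: 1.3
```

Request:
{"op": "carry_out", "data": {"series": [{"tx":0.3,"ty":0.95,"tz":0,"yaw":0,"gripper":1},{"tx":0.7,"ty":1.9,"tz":0,"yaw":0,"gripper":1}]}}

```text
clock: 15.52
position: [550.5, 136.4, 25.4]
orientation: [-3.142, 0.0, 1.238]
force: [-1.6, -2.6, 0.5]
opening: -0.1
finger_force: 1.4
```

Request:
{"op": "carry_out", "data": {"series": [{"tx":0.3,"ty":0.95,"tz":0,"yaw":0,"gripper":1},{"tx":0.6,"ty":1.9,"tz":0,"yaw":0,"gripper":1}]}}

```text
clock: 15.78
position: [551.1, 138.3, 25.4]
orientation: [3.142, -0.0, 1.238]
force: [-1.0, -2.0, 0.7]
opening: 0.1
finger_force: 1.4
```

Request:
{"op": "carry_out", "data": {"series": [{"tx":0.3,"ty":0.95,"tz":0,"yaw":0,"gripper":1},{"tx":0.7,"ty":1.9,"tz":0,"yaw":0,"gripper":1}]}}

```text
clock: 16.02
position: [551.8, 140.2, 25.4]
orientation: [-3.142, 0.0, 1.238]
force: [-1.0, -2.2, 1.5]
opening: -0.1
finger_force: 1.4
```

Request:
{"op": "carry_out", "data": {"series": [{"tx":0.3,"ty":0.95,"tz":0,"yaw":0,"gripper":1},{"tx":0.6,"ty":1.9,"tz":0,"yaw":0,"gripper":1}]}}

```text
clock: 16.27
position: [552.4, 142.1, 25.4]
orientation: [-3.142, 0.0, 1.238]
force: [-1.4, -3.5, 1.4]
opening: -0.2
finger_force: 2.1
```

Request:
{"op": "carry_out", "data": {"series": [{"tx":0.3,"ty":0.95,"tz":0,"yaw":0,"gripper":1}]}}

```text
clock: 16.4
position: [552.3, 142.4, 25.4]
orientation: [-3.141, 0.001, 1.238]
force: [-1.5, -9.9, 3.0]
opening: -0.3
finger_force: 4.6
```

Request:
{"op": "carry_out", "data": {"series": [{"tx":0,"ty":0,"tz":0,"yaw":0,"gripper":1},{"tx":0,"ty":0,"tz":0,"yaw":0,"gripper":1}]}}

```text
clock: 16.65
position: [552.3, 142.4, 25.4]
orientation: [-3.141, 0.001, 1.238]
force: [-1.6, -6.1, 3.8]
opening: 0.4
finger_force: 3.4
```

Request:
{"op": "carry_out", "data": {"series": [{"tx":0.3,"ty":0.95,"tz":0,"yaw":0,"gripper":1},{"tx":0.3,"ty":0.95,"tz":0,"yaw":0,"gripper":1}]}}

```text
clock: 16.9
position: [552.3, 142.8, 25.4]
orientation: [-3.14, 0.002, 1.238]
force: [-2.4, -9.1, 3.7]
opening: -0.1
finger_force: 4.7
```

Request:
{"op": "carry_out", "data": {"series": [{"tx":0.3,"ty":0.95,"tz":0,"yaw":0,"gripper":1},{"tx":0.5,"ty":1.4,"tz":0,"yaw":0,"gripper":1}]}}

```text
clock: 17.15
position: [552.6, 144.0, 25.3]
orientation: [-3.14, 0.002, 1.238]
force: [-2.1, -10.3, 5.2]
opening: -0.2
finger_force: 5.4
```

Request:
{"op": "carry_out", "data": {"series": [{"tx":0.3,"ty":0.95,"tz":0,"yaw":0,"gripper":1},{"tx":0.5,"ty":1.6,"tz":0,"yaw":0,"gripper":1}]}}

```text
clock: 17.4
position: [553.2, 145.6, 25.4]
orientation: [-3.14, 0.002, 1.238]
force: [-3.0, -10.6, 5.1]
opening: -0.5
finger_force: 5.4
```

```bash
python3 - <<'E'
from h import *
from station import observe
s=observe();print(s["position"],s["force"])
def red(i):
    g=cv2.cvtColor(i,cv2.COLOR_BGR2HSV)[105:150,350:400].astype(int)
    w=np.where(((g[...,0]<8)|(g[...,0]>172))&(g[...,1]>60),g[...,1],0);y,x=np.mgrid[105:150,350:400]
    return (w*x).sum()/w.sum(),(w*y).sum()/w.sum(),(w>0).sum()
i=cv2.cvtColor(viewer.get_image("scene"),cv2.COLOR_RGB2BGR);cv2.imwrite("pics/scene8.png",i)
for k in "0567": print(red(cv2.imread(f"pics/scene{k}.png")))
print(red(i)); print("4mm shift px",proj("scene",[575,207,32])-proj("scene",[573.7,203.2,32]))
E
```

```text
[553.1935301  145.62789183  25.36760049] [ -3.01660969 -10.62522226   5.0688947 ]
(np.float64(377.3385518590998), np.float64(128.16046966731898), np.int64(7))
(np.float64(377.323754789272), np.float64(128.13601532567048), np.int64(7))
(np.float64(376.602787456446), np.float64(127.56620209059234), np.int64(8))
(np.float64(377.32663316582915), np.float64(128.16917922948073), np.int64(8))
(np.float64(379.2828485456369), np.float64(128.8174523570712), np.int64(10))
4mm shift px [ 0.95031317 -0.64996425]
```

Request:
{"op": "carry_out", "data": {"series": [{"tx":0.25,"ty":0.7,"tz":0,"yaw":0,"gripper":1},{"tx":0.25,"ty":0.7,"tz":0,"yaw":0,"gripper":1}]}}

```text
clock: 17.7
position: [553.5, 146.4, 25.3]
orientation: [-3.14, 0.002, 1.238]
force: [-2.8, -10.9, 4.2]
opening: -0.3
finger_force: 5.2
```

Request:
{"op": "carry_out", "data": {"series": [{"tx":-1.6,"ty":-4.7,"tz":0,"yaw":0,"gripper":1},{"tx":-5,"ty":-14,"tz":0,"yaw":0,"gripper":1},{"tx":-10,"ty":-29,"tz":3,"yaw":0,"gripper":1},{"tx":-15,"ty":-44,"tz":30,"yaw":0,"gripper":1},{"tx":-20,"ty":-80,"tz":70,"yaw":0,"gripper":1},{"tx":-20,"ty":-130,"tz":100,"yaw":0,"gripper":1},{"tx":-20,"ty":-185,"tz":110,"yaw":0,"gripper":1},{"tx":-20,"ty":-240,"tz":110,"yaw":0,"gripper":1},{"tx":-20,"ty":-290,"tz":110,"yaw":0,"gripper":1},{"tx":-20,"ty":-290,"tz":110,"yaw":0,"gripper":1}]}}

```text
clock: 18.95
position: [533.8, -146.0, 135.7]
orientation: [3.14, 0.0, 1.233]
force: [-0.7, -0.2, -1.2]
opening: 0.1
finger_force: 0.0
```

```bash
python3 - <<'E'
from look import *
look('9',{'scene':(325,95,85,68),'top':(150,165,75,60)})
def red(i,x,y,w,h):
    g=cv2.cvtColor(i,cv2.COLOR_BGR2HSV)[y:y+h,x:x+w].astype(int)
    m=np.where(((g[...,0]<8)|(g[...,0]>172))&(g[...,1]>60),g[...,1],0);Y,X=np.mgrid[y:y+h,x:x+w]
    return np.round(((m*X).sum()/m.sum(),(m*Y).sum()/m.sum(),(m>0).sum()),2)
P=[red(cv2.imread(f"pics/top{k}.png"),165,180,30,35) for k in "059"];print(P)
W=[plane("top",p,32) for p in P];print([np.linalg.norm(w-W[0]) for w in W])
E
```

```text
{'clock': np.float64(18.95), 'position': array([ 533.77, -145.96,  135.73]), 'orientation': array([3.14, 0.  , 1.23]), 'force': array([-0.71, -0.17, -1.15]), 'opening': np.float64(0.05)}
scene tcp px [299.7 180.3]
top tcp px [327.1 219.1]
[array([178.63, 199.84,  89.  ]), array([178.66, 199.7 ,  88.  ]), array([176.52, 199.08,  70.  ])]
[np.float64(0.0), np.float64(0.34212571615790055), np.float64(5.422146035365469)]
```

View pics/crop9.png

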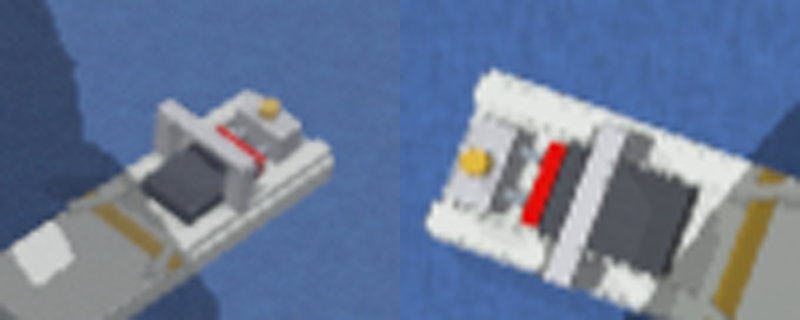

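The bar lies flat in the pocket under the crossbar, touching the red keeper (top crop (545,185)), and the arm is clear. The raw red centroid moved 5.4 mm. The bar now hides the keeper's front face, which accounts for about 1.6 mm of that, so the real travel is about 4 mm, in line with the estimate by feel.

```bash
python3 -c "
from station import workorder
print(workorder.hand_in())"
```

```text
the job is handed in; nothing more can be done
None
```

The job is handed in: the bar is seated flat in the pocket against the red keeper, which I estimate moved back about 4 mm (judged by feel and from the top picture, not measured directly), and the arm is clear at about 19 s.

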